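# Close the biscuit tin's inner lid and take the cover off

## Robot

A 7-joint arm with a two-finger parallel gripper is mounted at the origin on the work surface. World frame = base frame: x ahead of the robot, y to its left, z up, the work surface at z = 0. Lengths are in m, angles in rad, forces in N, time in s.
With the tool pointing down it reaches from about 0.35 to 0.9 m from the base axis. Payload 19.9 kg.
Tool frame: the origin (TCP) lies midway between the tips of the shut fingers; the grasp point (between the pads) lies 19 mm behind it; z points along the fingers, y is the line along which they close (so a half turn about z gives the same grasp; the last joint's range is limited). The gripper opens to 85 mm and grips with 20 to 120 N. Pads are 22 mm wide; open, the fingers measure 114 mm over their backs; the gripper's body (76 mm by 85 mm) begins 54 mm behind the grasp point. The pads swing forward as they close: fully open they stand 13 mm farther back than shut.
Start: joints at [-1.21, 0.417, -0.01, 1.614, 0.005, 1.111, -0.053], TCP at [0.244, 0.575, 0.231] pointing down, gripper open.
Joint ranges: [-2.81, 2.81], [-0.39, 2.02], [-1.27, 1.25], [0.06, 2.57], [-1.19, 4.33], [0.19, 2], [-2.82, 2.82]. Speed limits (rad/s): [1.89, 1.89, 2.39, 2.39, 3.01, 3.01, 3.01].

## Interface

Orientations are given as a rotation vector (axis times angle).
In Python, from cell import bot gives the robot as it stands.
- The arm moves only by the tool play_rows, never from a script. Its argument "plan" is one flat list of numbers, 7 for each row, row after row: the turn, a rotation vector about the tool's x, y, z in rad, then the shift along the tool's x, y, z in mm, then the opening, from 0 (shut) to 1 (fully open). In form: [wx, wy, wz, x, y, z, hand, wx, wy, wz, x, y, z, hand, ...]. A call has 1 to 20 rows; each row is the pose to reach, as a shift and turn from the pose commanded when the call began, along the tool's axes at that moment; what a row does not reach only later rows make up. A row lasts 1/8 s, in which the tool goes at most 62.5 mm and 10.7 degrees, less where a joint would pass 70% of its speed; a pose out of reach is approached as far as the arm can. A call with a gripper value outside its range is refused whole. The fingers move at their own pace and stop on an object; "force" is the grip in N (left out, the last holds). Time passes only in rows, so rows that repeat a pose let the fingers close. It gives the time, the measured TCP pose, the force, the opening and the grip force at its end, in the units of the state.
- bot.state(): the state, without advancing time (a new reading comes with each control period).
- bot.capture(name): name is "scene" or "top" or "wrist"; returns a dict with "img" (400x640x3 uint8, red, green, blue), "z_map" (400x640 float32, m along the optical axis (not along the pixel's ray), 0 where there is no reading), "fov_y" (degrees; the focal length in pixels is half the picture's height over the tangent of half this angle, whatever the lens; pixels are square), "cx", "cy" (the principal point, pixels), "R" (3x3) and "t" (3): a world point X has camera coordinates R X + t; the wrist camera has in their place "tool_from_camera" (4x4, takes a point from camera to tool coordinates, whose origin is the TCP and whose axes are the flange's). Camera axes: x right, y down, z forward; pixel columns grow to the right and rows downward; lengths in m; the calibration is good to about 2 mm. A picture is of the moment at which its call begins: read the wrist's pose just before it.
- bot.job_done(): hands the job in; it is judged then, once.
The state is a dict: "clock": time; "joint_pos": joint angles; "joint_velocities": joint speeds; "joint_torque": joint torques, N m; "position": TCP position; "tool_rot": TCP orientation; "force": force on the tool from outside, world axes, zero at the start; "wrist_torque": the same for the moment, N m; "gripper_width": opening from 0.0 (shut) to 1.0 (fully open); "grip_force": force on a finger pad.
Only numpy, scipy, OpenCV 4.12 (cv2) and the standard library are available. Lean on these libraries where they do the work, as an engineer would, in place of code of your own. Each camera call takes 0.05 s, during which the arm holds its last target. There are 200 camera calls.

## Task

Take the nested pair of lids by the black knob of the white inner lid, carry both together from the round wooden board to the open red biscuit tin, lower them gently until the inner lid is fully seated in the tin's mouth with the copper cover still on it, and let go of the knob. Then take the copper cover by its brass collar and lift it off alone, leaving the inner lid undisturbed in the tin; the program finishes while still holding the cover level in the gripper, well clear above the top of the knob (nothing is put down at the end). Do not separate the lids before the inner one is seated, do not drop them, do not push the tin out of its place, and leave the cup, the jar and the cactus alone.

Things in the scene. Friction and masses are not known exactly. Their poses are not given: they have to be found in the camera images.
- board: Round wooden serving board, fixed, 140 mm across, 25 mm thick, on which the nested lids lie at the start, centred. Origin: centre of its underside.
- tin: Open round red biscuit tin with a brass band, standing loose, weighing roughly 0.6 kg: 110 mm across outside, 102 mm inside, 90 mm high, biscuits low inside. Origin: centre of its underside, z up. With the lids seated in it, the knob point is 137 mm and the collar point 111 mm above this origin.
- knob (a point): Centre of the black knob head of the white inner lid: an upright cylinder 22 mm across, 30 mm high (15 mm either side of this point) on a thinner stem. Its foot is level with the top of the cover's brass collar, so the whole head stands free above it. z up. Lifting the knob carries both lids.
- plug (a point): Centre of the inner lid's underside, 57 mm below the knob point. Its plug, 10 mm deep, tapers from 84 mm across here to 96 mm at the top and enters the tin with 3 mm play; above it a flange 114 mm across, 5 mm thick, comes to rest on the tin's rim, this point then 80 mm above the tin's origin. The inner lid weighs about 0.15 kg.
- collar (a point): Centre of the brass collar on the copper cover (outer lid): an upright ring round the knob's stem, 44 mm across outside, 30 mm inside, 22 mm high (11 mm either side of this point). z up. The cover lies loose on the inner lid, this point 26 mm below the knob point; lifting the collar takes the cover alone.
- skirt (a point): Centre of the lower edge of the copper cover's skirt, 29 mm below the collar point. The skirt is 130 mm across outside, 124 mm inside; the cover's flat top, 130 mm across, lies 18 mm above this point, at the collar's foot. Raised 71 mm from the nested place, this edge is level with the top of the knob. Weight about 0.2 kg.
- cup: White espresso cup, bystander, 68 mm across, 60 mm high. Origin: centre of its underside.
- jar: Closed jar with a green cap, bystander, 64 mm across, 90 mm high. Origin: centre of its underside.
- cactus: Small cactus in a blue pot, bystander, 66 mm across, 95 mm high. Origin: centre of its underside.
Mind the look-alikes: they are no part of the job. Of the things shaped like the part that bears collar, the copper one is meant. There is more than one size of the tin; the job needs the smallest.

How it is judged:
On the way, in this order (a step that is already met when the one before it is completed fails the run):
1. the nested lids are lifted off the board together by the knob (z of knob in the frame of board above 0.107 m and z of collar in the frame of knob between -0.034 and -0.018 m and contact force between the fingers and inner_lid above 0.5 N), for 0.1 s.
2. the inner lid sits in the tin with the cover still nested on it, and the knob is let go (z of knob in the frame of tin between 0.132 and 0.142 m and horizontal distance between knob and tin below 0.007 m and angle between knob's own z axis and vertical below 0.07 rad and z of collar in the frame of knob between -0.032 and -0.02 m and contact force between the fingers and inner_lid below 0.1 N and linear speed of inner_lid below 0.03 m/s), for 0.2 s.
At the end, for the whole second after the job is handed in: The inner lid is seated in the tin (height within 5 mm, centred within 7 mm, level within 4 degrees), untouched; the tin stands upright within 30 mm of its place; the gripper alone holds the cover still, level within 17 degrees, at least 74 mm above its nested place so that it clears the knob (z of knob in the frame of tin between 0.132 and 0.142 m and horizontal distance between knob and tin below 0.007 m and angle between knob's own z axis and vertical below 0.07 rad and z of collar in the frame of knob above 0.048 m and angle between collar's own z axis and vertical below 0.3 rad and contact force between the fingers and cover above 1 N and contact force between cover and inner_lid below 0.05 N and contact force between cover and tin below 0.05 N and contact force between each of the arm, the fingers and inner_lid below 0.1 N and linear speed of cover below 0.03 m/s and linear speed of inner_lid below 0.02 m/s and angle between tin's own z axis and vertical below 0.05 rad and distance of tin from where it was at the start of the episode below 0.03 m); the arm keeps its last pose, push and grip.
It fails at once if the cover is taken more than 20 mm off the inner lid while the inner lid is not seated in the tin, or the inner lid is disturbed while the cover is off (z of collar in the frame of knob above -0.006 m and not (z of knob in the frame of tin between 0.129 and 0.144 m and horizontal distance between knob and tin below 0.009 m and angle between knob's own z axis and vertical below 0.12 rad)).
It fails at once if the lids are dropped or thrown (the inner lid moves faster than 0.4 m/s while not held) (contact force between the fingers and inner_lid below 0.02 N and linear speed of inner_lid above 0.4 m/s).
It fails at once if the tin is pushed more than 30 mm or tipped (distance of tin from where it was at the start of the episode above 0.03 m or angle between tin's own z axis and vertical above 0.3 rad).
It fails at once if the cup, jar or cactus is disturbed (distance of any of cup, jar, cactus from where it was at the start of the episode above 0.02 m or angle between any of cup, jar, cactus's own z axis and vertical above 0.3 rad).
It also fails if it takes over 48 s, if anything falls off the work surface, if the arm or the gripper's body presses on something with over 40 N, if the wrist force passes 120 N, or if a joint passes its speed limit or range.

## Working session

There is one attempt and no reset: what is moved stays moved. The work goes in short steps, Python scripts to look and compute and a tool call to move; the robot and the scene stay as the last step left them, time stands still between calls to the robot, and variables do not carry over. Pictures are saved under pics/ and viewed, at most 10 in all, crops included, and the job is handed in when it is done.

Besides the shell and the picture viewer there is one more tool, called after "Emit:" by a JSON object that holds its "fn" and its "kwargs", one argument or row to a line. play_rows: Moves the arm, as the interface text tells. Its arguments: {"type":"object","properties":{"plan":{"type":"array"},"force":{"type":"number"}},"required":["plan"]}

```bash
ls; mkdir -p pics; cat > h.py <<'E'
import numpy as np, cv2
from scipy.spatial.transform import Rotation as Ro
from cell import bot
def cam(name):
    s=bot.state(); c=bot.capture(name)
    c['f']=200/np.tan(np.radians(c['fov_y'])/2)
    if 'R' in c: c['Rw']=np.array(c['R']).T; c['o']=-c['Rw']@np.array(c['t'])
    else:
        T=np.array(c['tool_from_camera']); Rt=Ro.from_rotvec(s['tool_rot']).as_matrix()
        c['Rw']=Rt@T[:3,:3]; c['o']=np.array(s['position'])+Rt@T[:3,3]
    return c
def ray(c,u,v): return c['Rw']@np.array([(u-c['cx'])/c['f'],(v-c['cy'])/c['f'],1.])
def plane(c,u,v,z):
    d=ray(c,u,v); return c['o']+d*(z-c['o'][2])/d[2]
def cloud(c):
    v,u=np.mgrid[:400,:640]; z=c['z_map']
    p=np.stack([(u-c['cx'])/c['f']*z,(v-c['cy'])/c['f']*z,z],-1)@c['Rw'].T+c['o']
    p[z<=0]=np.nan; return p
def save(c,n): cv2.imwrite('pics/'+n,cv2.cvtColor(c['img'],cv2.COLOR_RGB2BGR))
E
python3 - <<'E'
from h import *
s=bot.state(); print(s)
for n in('scene','top'):
    c=cam(n); save(c,n+'0.png'); print(n,c['o'],c['fov_y'],np.isfinite(cloud(c)[...,0]).mean())
    np.save(n+'.npy',cloud(c))
E
```

```text
pics
{'clock': 0.0, 'joint_pos': array([-1.21046567,  0.41796171, -0.01028606,  1.61416851,  0.00469951,
        1.11071348, -0.0529915 ]), 'joint_velocities': array([ 0.00102055, -0.00014443, -0.00036058, -0.00221828,  0.00025534,
        0.00012639, -0.00033157]), 'joint_torque': array([-2.84491098e-04, -8.64456081e+01,  6.78816866e-01, -4.34892619e+01,
        1.91625499e-02,  7.28939805e-03,  1.37246792e-05]), 'position': array([0.24432249, 0.57488731, 0.23067039]), 'tool_rot': array([-6.26924920e-01, -3.07825212e+00,  1.91406727e-03]), 'force': array([ 0.35077323, -0.53560464, -0.23269556]), 'wrist_torque': array([-0.01646602, -0.01449482, -0.02284822]), 'grip_force': 0.0, 'gripper_width': 0.9992883368786701}
scene [1.18647742 0.42007637 0.60318066] 57.17195214214695 0.99608984375
top [0.41884071 0.07568884 1.25957725] 54.17196940205417 0.99587890625
```

View pics/scene0.png

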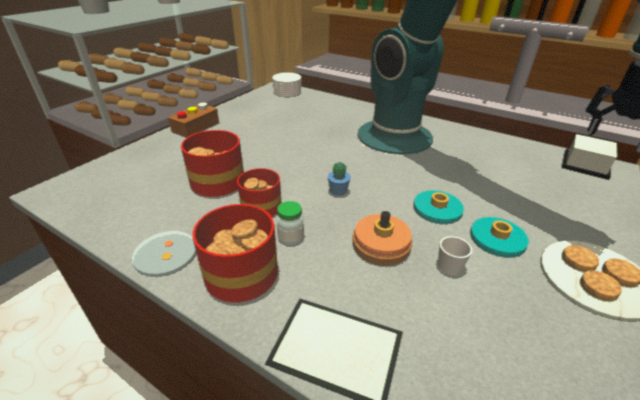

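View pics/top0.png

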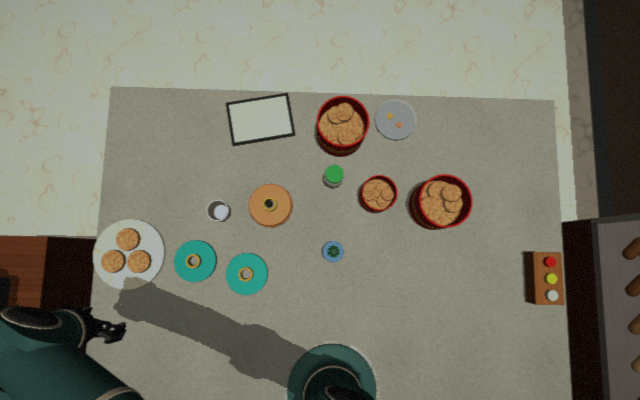

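The nested pair with the copper cover is at scene (383,238) and top (270,204). The other covers, teal at top (195,261) and (246,273), are decoys. There are three red tins in the top view: (342,124), (441,201) and (378,194). The last looks smallest, so I'll measure it and confirm in a crop.

```bash
cat > m.py <<'E'
from h import *
from scipy.optimize import least_squares
T=cam('top');S=cam('scene')
def fit(p):
    A=np.c_[2*p[:,:2],np.ones(len(p))]; x=np.linalg.lstsq(A,(p[:,:2]**2).sum(1),rcond=None)[0]
    return x[:2],np.sqrt(x[2]+x[:2]@x[:2])
def tri(a,b):
    d1=ray(T,*a);d2=ray(S,*b); k=np.linalg.lstsq(np.c_[d1,-d2],S['o']-T['o'],rcond=None)[0]
    p,q=T['o']+k[0]*d1,S['o']+k[1]*d2; return (p+q)/2,np.linalg.norm(p-q)
def masks(c):
    h,s,v=cv2.split(cv2.cvtColor(c['img'],cv2.COLOR_RGB2HSV))
    return {'red':((h<4)|(h>174))&(s>170)&(v>60),'copper':(h>6)&(h<15)&(s>120)&(v>120),'green':(h>45)&(h<75)&(s>150),'blue':(h>100)&(h<120)&(s>100)&(v>80),'black':v<45}
for n,c in(('top',T),('scene',S)):
    P=cloud(c)
    for k,m in masks(c).items():
        N,L,st,ce=cv2.connectedComponentsWithStats(m.astype(np.uint8))
        for i in range(1,N):
            if st[i,4]>60 and k!='black':
                q=P[L==i]; zt=np.nanpercentile(q[:,2],97); r=q[q[:,2]>zt-.008]
                print(n,k,ce[i].round(),st[i],'ztop',zt.round(4),*[np.round(x,4) for x in fit(r)])
    # knob: black blob near pair
    u,v=((270,204),(383,225))[n=='scene']
    w=np.zeros((400,640),bool); w[v-20:v+20,u-22:u+22]=1
    q=P[masks(c)['black']&w]; uv=np.argwhere(masks(c)['black']&w); print(n,'knob px',uv.mean(0)[::-1],uv.min(0)[::-1],uv.max(0)[::-1],'pts',np.nanmedian(q,0),np.nanmax(q[:,2]))
a=cv2.resize(T['img'][165:240,230:420],None,fx=4,fy=4); b=cv2.resize(S['img'][160:270,230:420],None,fx=4,fy=4)
a=np.vstack([a,b])[:,:]; a=cv2.resize(a,None,fx=.78,fy=.78); print(a.shape)
cv2.imwrite('pics/crop.png',a[...,::-1])
E
python3 m.py
```

```text
top red [343. 120.] [317  96  52  51 291] ztop 0.1345 [ 0.8078 -0.0136] 0.0763
top red [386. 186.] [364 175  33  34  91] ztop 0.0936 [ 0.6    -0.1303] 0.0523
top red [445. 201.] [418 175  54  53 313] ztop 0.1344 [ 0.5742 -0.3186] 0.0764
top red [550. 261.] [545 257  11  10  85] ztop 0.0787 [ 0.4007 -0.6577] 0.0113
top copper [425. 203.] [421 182  17  42  63] ztop 0.1282 [ 0.5748 -0.3162] 0.0705
top copper [286. 204.] [276 185  16  39  68] ztop 0.0474 [0.5616 0.2035] 0.0629
top copper [548. 278.] [535 252  29  53 970] ztop 0.065 [ 0.35   -0.6604] 0.0543
top green [334. 174.] [326 166  16  17 214] ztop 0.0947 [0.6542 0.0076] 0.018
top blue [332. 251.] [324 242  19  20 163] ztop 0.0537 [0.4204 0.0045] 0.0251
top knob px [268.45454545 203.06060606] [266 200] [271 206] pts [0.55927114 0.20299251 0.09586583] 0.10317013555750165
scene red [218. 140.] [186 131  53  23 472] ztop 0.1308 [ 0.5767 -0.3198] 0.0764
scene red [206. 162.] [182 142  45  32 435] ztop 0.1299 [ 0.579  -0.3179] 0.074
scene red [250. 191.] [235 172  33  31 238] ztop 0.0906 [ 0.6019 -0.1308] 0.0522
scene red [213. 189.] [1
[... 1043 characters left out ...]
 0.0058] 0.0237m.py:24: RuntimeWarning: Mean of empty slice.
  q=P[masks(c)['black']&w]; uv=np.argwhere(masks(c)['black']&w); print(n,'knob px',uv.mean(0)[::-1],uv.min(0)[::-1],uv.max(0)[::-1],'pts',np.nanmedian(q,0),np.nanmax(q[:,2]))
  ret = um.true_divide(
Traceback (most recent call last):
  File "m.py", line 24, in <module>
    q=P[masks(c)['black']&w]; uv=np.argwhere(masks(c)['black']&w); print(n,'knob px',uv.mean(0)[::-1],uv.min(0)[::-1],uv.max(0)[::-1],'pts',np.nanmedian(q,0),np.nanmax(q[:,2]))
                                                                                                      ~~~~~~^^^
ValueError: zero-size array to reduction operation minimum which has no identity
```

```bash
cat > m2.py <<'E'
from h import *
T=cam('top');S=cam('scene')
a=T['img'][165:240,230:420]; b=S['img'][160:270,230:420]
cv2.imwrite('pics/crop.png',cv2.resize(np.vstack([a,b]),None,fx=3.1,fy=3.1,interpolation=cv2.INTER_CUBIC)[...,::-1])
o=[]
for c,(u,v) in((T,(270,204)),(S,(385,218))):
    v_=cv2.cvtColor(c['img'],cv2.COLOR_RGB2HSV)[...,2]; w=np.zeros((400,640),bool); w[v-12:v+12,u-12:u+12]=1
    m=w&(v_<80); uv=np.argwhere(m)[:,::-1]; P=cloud(c)[m]
    print(uv.mean(0),uv.min(0),uv.max(0),len(uv),np.nanmedian(P,0),np.nanmax(P[:,2])); 
    k=P[:,2]>.088; print('knobtop',np.nanmean(P[k],0),k.sum())
P=cloud(T); q=P[195:225,203:234]; r=q[(q[...,2]>.05)&(q[...,2]<.07)]; print('cup',r.min(0),r.max(0),r.mean(0))
print('free-path objects', [ (z, np.round(np.nanmax(P[150:260,280:420,2]),3)) for z in [0]])
E
python3 m2.py
```

```text
[268.52 202.84] [265 199] [272 207] 50 [0.55968416 0.20162501 0.09645376] 0.10329777601514145
knobtop [0.56111047 0.20301438 0.09728136] 38
[384.54716981 219.16037736] [380 212] [388 226] 106 [0.56817279 0.20659596 0.08728942] 0.09862400719341002
knobtop [0.56536944 0.20547455 0.09520477] 49
cup [0.50777282 0.32951947 0.05000925] [0.57001057 0.39656638 0.06608494] [0.53944871 0.36713197 0.05842082]
free-path objects [(0, np.float64(0.132))]
```

View pics/crop.png

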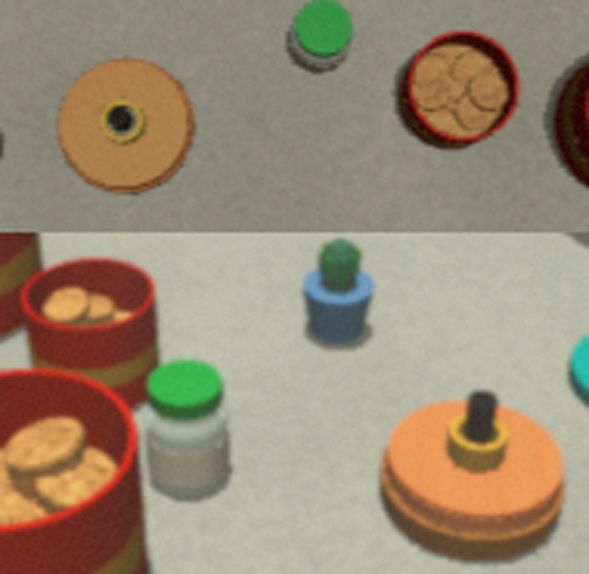

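The crop shows the copper cover with the black knob, and in the top view the smallest tin (110 mm; the other two are about 150 mm). First I'll move above the pair and look with the wrist camera.

```bash
cat >> h.py <<'E'
def delta(p,down=True):
    "tool-frame shift in mm to reach world TCP p, and turn to point straight down keeping yaw"
    s=bot.state(); R=Ro.from_rotvec(s['tool_rot']).as_matrix(); z=R[:,2]
    w=np.cross(z,[0,0,-1.]); print('shift mm',np.round(R.T@(np.array(p)-s['position'])*1e3,1),'turn',np.round(R.T@w,4),'pos',np.round(s['position'],4),'F',np.round(s['force'],1),'x,y axes',np.round(R[:,0],3),np.round(R[:,1],3))
E
python3 -c "
from h import *
delta([.5625,.2045,.23])
c=cam('wrist'); print(c['tool_from_camera'])"
```

```text
shift mm [-437.7 -216.7    1.2] turn [-0.0005  0.0001 -0.    ] pos [0.2444 0.5751 0.2311] F [-0.  -0.3 -0.6] x,y axes [-0.92   0.391 -0.   ] [ 0.391  0.92  -0.   ]
[[-5.17481490e-04 -9.53252071e-01 -3.02175813e-01  7.85099152e-02]
 [ 9.99999773e-01 -6.23619680e-04  2.54770155e-04  1.72146395e-04]
 [-4.31302962e-04 -3.02175613e-01  9.53252177e-01 -1.42984589e-01]
 [ 0.00000000e+00  0.00000000e+00  0.00000000e+00  1.00000000e+00]]
```

Emit:
{"fn": "play_rows", "kwargs": {
  "plan": [0,0,0,-40,-20,0,1,0,0,0,-85,-42,0,1,0,0,0,-130,-64,0,1,0,0,0,-175,-87,0,1,0,0,0,-220,-109,0,1,0,0,0,-265,-131,0,1,0,0,0,-310,-154,0,1,0,0,0,-355,-176,0,1,0,0,0,-395,-196,0,1,0,0,0,-425,-211,0,1,0,0,0,-438,-217,0,1,0,0,0,-438,-217,0,1,0,0,0,-438,-217,0,1,0,0,0,-438,-217,0,1],
  "force": 60
}}

```text
clock: 2.1
position: [0.5621, 0.2053, 0.2314]
tool_rot: [-0.624, -3.079, -0.0]
force: [-0.5, -0.6, -0.3]
gripper_width: 0.999
grip_force: 0.0
```

```bash
cat > w.py <<'E'
from h import *
import sys
c=cam('wrist'); save(c,sys.argv[1]); P=cloud(c); hsv=cv2.cvtColor(c['img'],cv2.COLOR_RGB2HSV)
q=P[np.isfinite(P[...,0])&(np.hypot(P[...,0]-.5625,P[...,1]-.2045)<.075)]
def fit(p):
    A=np.c_[2*p[:,:2],np.ones(len(p))]; x=np.linalg.lstsq(A,(p[:,:2]**2).sum(1),rcond=None)[0]
    return np.round(x[:2],4),round(float(np.sqrt(x[2]+x[:2]@x[:2])),4)
k=q[(q[:,2]>.09)&(q[:,2]<.11)&(np.hypot(q[:,0]-.5625,q[:,1]-.2045)<.025)]; print('knob top',len(k),np.median(k,0),(k.min(0)+k.max(0))/2,k[:,2].max())
t=q[abs(q[:,2]-np.median(q[:,2]))<.006]; print('cover z',np.median(q[:,2]),(t.min(0)+t.max(0))/2,t.max(0)-t.min(0))
delta([.5625,.2045,.072])
E
python3 w.py w1.png
```

```text
knob top 406 [0.55813057 0.20540981 0.09701659] [0.55876061 0.20513838 0.09450582] 0.09899541883814844
cover z 0.30145363936295444 [0.55897171 0.20688427 0.30145433] [0.07643669 0.1420495  0.01199771]
shift mm [ -0.6  -0.5 159.4] turn [ 0.0002 -0.0002 -0.    ] pos [0.5622 0.2052 0.2314] F [0.5 0.2 0. ] x,y axes [-0.921  0.39   0.   ] [0.39  0.921 0.   ]
```

View pics/w1.png

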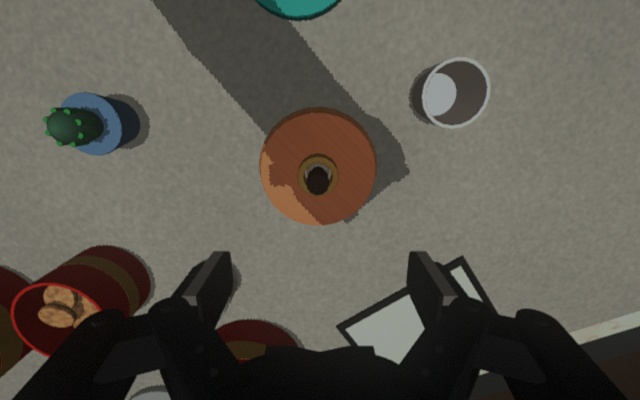

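The wrist view shows the knob at (317,178), in line with the gripper. I'll descend to it and close.

Emit:
{"fn": "play_rows", "kwargs": {
  "plan": [0,0,0,1,-1,30,1,0,0,0,1,-1,65,1,0,0,0,1,-1,100,1,0,0,0,1,-1,130,1,0,0,0,1,-1,150,1,0,0,0,1,-1,159,1,0,0,0,1,-1,159,1,0,0,0,1,-1,159,0,0,0,0,1,-1,159,0,0,0,0,1,-1,159,0,0,0,0,1,-1,159,0,0,0,0,1,-1,159,0,0,0,0,1,-1,159,0,0,0,0,1,-1,159,0,0,0,0,1,-1,159,0,0,0,0,1,-1,159,0],
  "force": 60
}}

```text
clock: 4.15
position: [0.5615, 0.2036, 0.0728]
tool_rot: [0.627, 3.078, 0.0]
force: [-2.5, -0.7, 7.3]
gripper_width: 0.239
grip_force: 58.4
```

```bash
python3 - <<'E'
from h import *
delta([.56,.205,.072]); s=bot.state(); print(s['gripper_width'],s['grip_force'],s['wrist_torque'],s['force'])
a=cam('scene')['img'][150:290,270:510]; b=cam('wrist')['img']
b=cv2.resize(b,(480,300)); a=cv2.resize(a,(480,280)); cv2.imwrite('pics/g.png',np.vstack([a,b])[...,::-1])
E
```

```text
shift mm [1.9 0.7 0.8] turn [0.0002 0.0002 0.    ] pos [0.5615 0.2036 0.0728] F [-2.5 -0.7  7.3] x,y axes [-0.92   0.391 -0.   ] [0.391 0.92  0.   ]
0.2391445774336082 58.385499715805054 [-0.21142917  0.56925745  0.06742239] [-2.52611937 -0.66056957  7.30317445]
```

View pics/g.png

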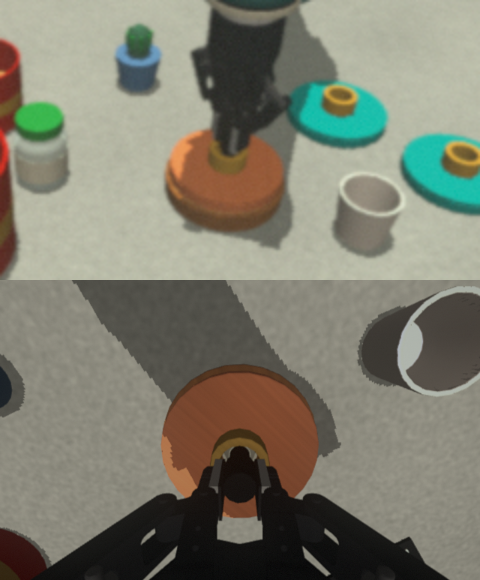

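The knob is held between the fingers, with the cover nested. Lifting now.

Emit:
{"fn": "play_rows", "kwargs": {
  "plan": [0,0,0,0,0,-2,0,0,0,0,0,0,-5,0,0,0,0,0,0,-10,0,0,0,0,0,0,-20,0,0,0,0,0,0,-34,0,0,0,0,0,0,-50,0,0,0,0,0,0,-70,0,0,0,0,0,0,-90,0,0,0,0,0,0,-110,0,0,0,0,0,0,-128,0,0,0,0,0,0,-140,0,0,0,0,0,0,-145,0,0,0,0,0,0,-145,0,0,0,0,0,0,-145,0,0,0,0,0,0,-145,0]
}}

```text
clock: 6.12
position: [0.5611, 0.2036, 0.2168]
tool_rot: [-0.627, -3.078, 0.001]
force: [0.2, 0.5, -3.0]
gripper_width: 0.239
grip_force: 58.8
```

```bash
python3 - <<'E'
from h import *
c=cam('top'); P=cloud(c); hsv=cv2.cvtColor(c['img'],cv2.COLOR_RGB2HSV)
s=bot.state(); print(s['gripper_width'],s['grip_force'],s['wrist_torque'],s['force'])
for n in('scene','wrist'):
    c=cam(n); P=cloud(c); h,sa,v=cv2.split(cv2.cvtColor(c['img'],cv2.COLOR_RGB2HSV))
    m=(h>4)&(h<16)&(sa>110)&(v>50)&(np.hypot(P[...,0]-.56,P[...,1]-.204)<.08)&(P[...,2]>.15); q=P[m]; 
    print(n,len(q),np.percentile(q[:,2],[2,10,50,90,98]).round(4))
    t=q[q[:,2]>np.median(q[:,2])-.01] if n=='scene' else q
    zc=np.percentile(q[:,2],60); t=q[abs(q[:,2]-zc)<.006]; X=np.c_[t[:,:2]-[.56,.204],np.ones(len(t))]; print('tilt',np.linalg.lstsq(X,t[:,2],rcond=None)[0])
# tin rim, wrist & top & scene
for n in('top','scene','wrist'):
    c=cam(n); P=cloud(c); m=(abs(P[...,2]-.0895)<.004)&(np.hypot(P[...,0]-.601,P[...,1]+.1305)<.07); p=P[m]
    if len(p)<20: print(n,len(p)); continue
    A=np.c_[2*p[:,:2],np.ones(len(p))]; x=np.linalg.lstsq(A,(p[:,:2]**2).sum(1),rcond=None)[0]; ang=np.degrees(np.arctan2(p[:,1]+.1305,p[:,0]-.601))
    print(n,'tin',len(p),x[:2],np.sqrt(x[2]+x[:2]@x[:2]),np.histogram(ang,8,(-180,180))[0])
a=cam('scene')['img'][100:290,230:510]; cv2.imwrite('pics/g2.png',cv2.resize(a,(560,380))[...,::-1])
delta([.601,-.130,.217])
E
```

```text
0.23696767595513626 58.75659942626953 [ 0.02774394 -0.02829159 -0.01428651] [-0.17849176  0.0667239  -3.56217427]
scene 1629 [0.1739 0.1801 0.189  0.19   0.1909]
tilt [-0.01299475 -0.004204    0.18915123]
wrist 22695 [0.188  0.1886 0.1894 0.1902 0.1908]
tilt [-1.17410674e-03 -1.54878511e-04  1.89348319e-01]
top tin 144 [ 0.60012658 -0.1301704 ] 0.052763605210091755 [16 18 18 18 18 18 19 19]
scene tin 224 [ 0.60076572 -0.13135845] 0.05279035511283628 [31 31 21 24 40 35 20 22]
wrist tin 1630 [ 0.59777518 -0.12926581] 0.052688256332023155 [170 239 238 178 115 194 269 227]
shift mm [-167.  -291.6    0.3] turn [-0.0001  0.     -0.    ] pos [0.5614 0.2036 0.2173] F [-0.   0.4 -2.9] x,y axes [-0.92   0.391 -0.   ] [ 0.391  0.92  -0.   ]
```

View pics/g2.png

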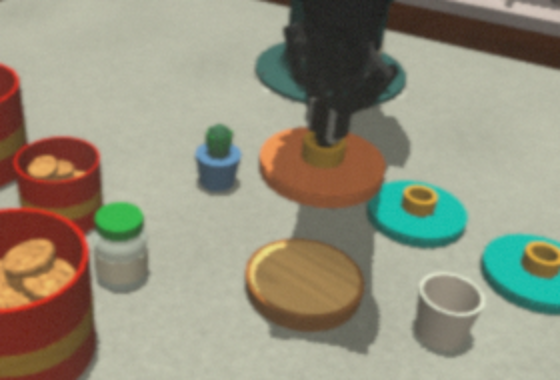

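Both lids are lifted together and level, with the cover nested and the board empty. Next I carry them above the tin.

Emit:
{"fn": "play_rows", "kwargs": {
  "plan": [0,0,0,-5,-9,0,0,0,0,0,-15,-26,0,0,0,0,0,-30,-53,0,0,0,0,0,-47,-83,0,0,0,0,0,-64,-113,0,0,0,0,0,-82,-144,0,0,0,0,0,-100,-175,0,0,0,0,0,-117,-205,0,0,0,0,0,-133,-233,0,0,0,0,0,-147,-258,0,0,0,0,0,-158,-277,0,0,0,0,0,-164,-288,0,0,0,0,0,-166.5,-292.3,0,0,0,0,0,-166.5,-292.3,0,0,0,0,0,-166.5,-292.3,0,0,0,0,0,-166.5,-292.3,0,0,0,0,0,-166.5,-292.3,0,0]
}}

```text
clock: 8.6
position: [0.6003, -0.1301, 0.2174]
tool_rot: [0.626, 3.078, -0.0]
force: [-0.5, -0.7, -3.1]
gripper_width: 0.239
grip_force: 58.8
```

```bash
cat > chk.py <<'E'
from h import *
import sys
s=bot.state(); print(s['clock'],s['gripper_width'],s['grip_force'],s['wrist_torque'],s['force'])
delta([.6003,-.1305,.128])
for n in('scene','wrist'):
    c=cam(n); P=cloud(c); h,sa,v=cv2.split(cv2.cvtColor(c['img'],cv2.COLOR_RGB2HSV))
    m=(h>4)&(h<16)&(sa>110)&(v>50)&(np.hypot(P[...,0]-.6,P[...,1]+.13)<.08)&(P[...,2]>.095); q=P[m]; zc=np.percentile(q[:,2],60); t=q[abs(q[:,2]-zc)<.006]
    X=np.c_[t[:,:2]-[.6,-.13],np.ones(len(t))]; print(n,len(q),'cover z',zc.round(4),'tilt',np.linalg.lstsq(X,t[:,2],rcond=None)[0].round(4),'ctr',((t.min(0)+t.max(0))/2).round(4))
a=cam('scene')['img'][90:280,150:430]; b=cam('wrist')['img']
cv2.imwrite('pics/'+sys.argv[1],np.hstack([cv2.resize(a,(400,271)),cv2.resize(b,(400,271))])[...,::-1])
E
python3 chk.py c1.png
```

```text
8.6 0.23926217170952305 58.84386599063873 [-0.03690333  0.01618706  0.03818234] [-0.52294904 -0.66477315 -3.14272939]
shift mm [-0.1 -0.3 89.4] turn [-0.      0.0001 -0.    ] pos [ 0.6003 -0.1301  0.2174] F [-0.5 -0.7 -3.1] x,y axes [-0.921  0.391 -0.   ] [ 0.391  0.921 -0.   ]
scene 1122 cover z 0.1894 tilt [-0.0122 -0.0098  0.1893] ctr [ 0.6015 -0.1295  0.1883]
wrist 22749 cover z 0.1899 tilt [-0.0009  0.0005  0.1897] ctr [ 0.5974 -0.1294  0.1898]
```

View pics/c1.png

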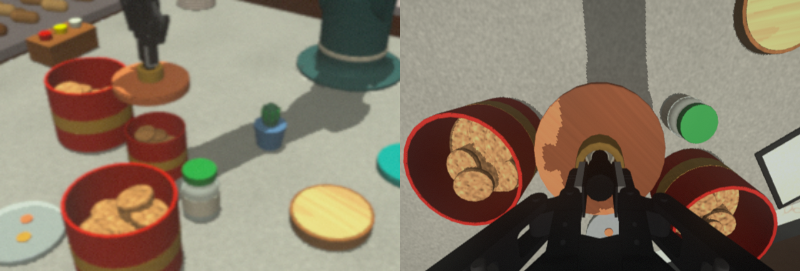

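The lids are held level over the tin, and the wrist fits of cover and tin agree within 1 mm. I'll lower to just above the rim, then go slowly.

Emit:
{"fn": "play_rows", "kwargs": {
  "plan": [0,0,0,0,0,8,0,0,0,0,0,0,22,0,0,0,0,0,0,38,0,0,0,0,0,0,52,0,0,0,0,0,0,64,0,0,0,0,0,0,72,0,0,0,0,0,0,76,0,0,0,0,0,0,78,0,0,0,0,0,0,80,0,0,0,0,0,0,82,0,0,0,0,0,0,84,0,0,0,0,0,0,85.5,0,0,0,0,0,0,87,0,0,0,0,0,0,88,0,0,0,0,0,0,88,0,0,0,0,0,0,88,0]
}}

```text
clock: 10.8
position: [0.6003, -0.1305, 0.1294]
tool_rot: [0.627, 3.078, -0.0]
force: [-0.2, 0.6, -3.3]
gripper_width: 0.238
grip_force: 58.8
```

```bash
python3 chk.py c2.png
```

```text
10.8 0.23839279909309033 58.83792042732239 [0.01951179 0.04994525 0.04585275] [-0.21301915  0.60846152 -3.30039308]
shift mm [ 0.  -0.   1.4] turn [-0.0001  0.0002 -0.    ] pos [ 0.6003 -0.1305  0.1294] F [-0.2  0.6 -3.3] x,y axes [-0.92   0.391 -0.   ] [ 0.391  0.92  -0.   ]
scene 929 cover z 0.1016 tilt [-0.0086 -0.0071  0.1014] ctr [ 0.6017 -0.1291  0.1001]
wrist 22748 cover z 0.102 tilt [-0.0008  0.0002  0.1018] ctr [ 0.5973 -0.1296  0.1019]
```

No contact yet: the weight is still fully carried and the cover is about 1.5 mm high. I'll go a little lower.

Emit:
{"fn": "play_rows", "kwargs": {
  "plan": [0,0,0,0,0,0.5,0,0,0,0,0,0,1,0,0,0,0,0,0,1.5,0,0,0,0,0,0,1.5,0,0,0,0,0,0,1.5,0]
}}

```text
clock: 11.62
position: [0.6003, -0.1305, 0.1279]
tool_rot: [0.627, 3.078, -0.0]
force: [-0.3, 0.3, -2.2]
gripper_width: 0.235
grip_force: 59.3
```

Emit:
{"fn": "play_rows", "kwargs": {
  "plan": [0,0,0,0,0,0.4,0,0,0,0,0,0,0.8,0,0,0,0,0,0,0.8,0,0,0,0,0,0,0.8,0]
}}

```text
clock: 12.12
position: [0.6004, -0.1305, 0.1278]
tool_rot: [0.627, 3.078, 0.0]
force: [-6.0, 1.7, 11.3]
gripper_width: 0.237
grip_force: 60.4
```

It is seated, with the tin taking the load. Letting go of the knob.

Emit:
{"fn": "play_rows", "kwargs": {
  "plan": [0,0,0,0,0,-0.3,0,0,0,0,0,0,-0.3,0,0,0,0,0,0,-0.3,0.5,0,0,0,0,0,-0.3,0.7,0,0,0,0,0,-0.3,0.8,0,0,0,0,0,-0.3,0.8,0,0,0,0,0,-0.3,0.8,0,0,0,0,0,-0.3,0.8]
}}

```text
clock: 13.12
position: [0.6003, -0.1305, 0.1273]
tool_rot: [0.627, 3.078, -0.0]
force: [0.8, 1.0, 0.5]
gripper_width: 0.801
grip_force: 0.0
```

```bash
python3 chk.py c3.png; python3 - <<'E'
from h import *
c=cam('wrist'); P=cloud(c)
h,sa,v=cv2.split(cv2.cvtColor(c['img'],cv2.COLOR_RGB2HSV))
r=np.hypot(P[...,0]-.599,P[...,1]+.130)
k=P[(r<.016)&(P[...,2]>.143)&(P[...,2]<.165)]; print('knob top',len(k),np.median(k,0),(k.min(0)+k.max(0))/2)
b=P[(r<.03)&(r>.014)&(h>15)&(h<30)&(sa>100)&(P[...,2]>.112)&(P[...,2]<.13)]; print('collar',len(b),b.min(0),b.max(0))
E
```

```text
13.125 0.8007374949289073 0.0 [ 0.01031683  0.03436622 -0.01902786] [0.77008767 0.9514239  0.54861961]
shift mm [-0.   0.  -0.7] turn [-0.0001  0.     -0.    ] pos [ 0.6003 -0.1305  0.1273] F [0.8 1.  0.5] x,y axes [-0.92   0.391 -0.   ] [ 0.391  0.92  -0.   ]
scene 889 cover z 0.1001 tilt [-0.0049 -0.0042  0.0998] ctr [ 0.602  -0.13    0.0998]
wrist 24768 cover z 0.1004 tilt [-0.0005  0.0009  0.1002] ctr [ 0.5985 -0.129   0.1007]
knob top 1884 [ 0.59584415 -0.12851547  0.15193742] [ 0.59813223 -0.12920206  0.1485527 ]
collar 2240 [ 0.57617056 -0.15068288  0.11200158] [ 0.61842789 -0.1077944   0.12390157]
```

View pics/c3.png

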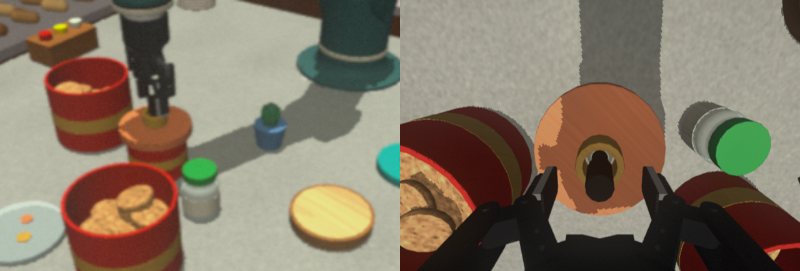

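The inner lid is seated (cover top 100 mm above the table), the knob is free, and the collar is centred between the fingers. I'll go down to the collar and grip.

Emit:
{"fn": "play_rows", "kwargs": {
  "plan": [0,0,0,0,0,5,0.8,0,0,0,0,0,12,0.8,0,0,0,0,0,18,0.8,0,0,0,0,0,22,0.8,0,0,0,0,0,25,0.8,0,0,0,0,0,25,0.8,0,0,0,0,0,25,0.65,0,0,0,0,0,25,0.55,0,0,0,0,0,25,0.4,0,0,0,0,0,25,0.4,0,0,0,0,0,25,0.4,0,0,0,0,0,25,0.4,0,0,0,0,0,25,0.4],
  "force": 60
}}

```text
clock: 15.0
position: [0.6006, -0.1305, 0.103]
tool_rot: [0.627, 3.078, 0.0]
force: [-2.8, 1.4, 8.7]
gripper_width: 0.494
grip_force: 60.4
```

```bash
python3 chk.py c4.png
```

```text
15.0 0.49402682091043554 60.35098571330309 [0.06175736 0.52640326 0.04957604] [-2.8224139   1.38413472  8.67183734]
shift mm [  0.2  -0.1 -25. ] turn [ 0.0002  0.0008 -0.    ] pos [ 0.6006 -0.1305  0.103 ] F [-2.8  1.4  8.7] x,y axes [-0.92   0.391 -0.001] [0.391 0.92  0.   ]
scene 885 cover z 0.1001 tilt [-0.0061 -0.0056  0.0999] ctr [ 0.6025 -0.1302  0.1002]
wrist 26962 cover z 0.1004 tilt [-0.0004  0.0006  0.1002] ctr [ 0.5988 -0.1297  0.1007]
```

View pics/c4.png

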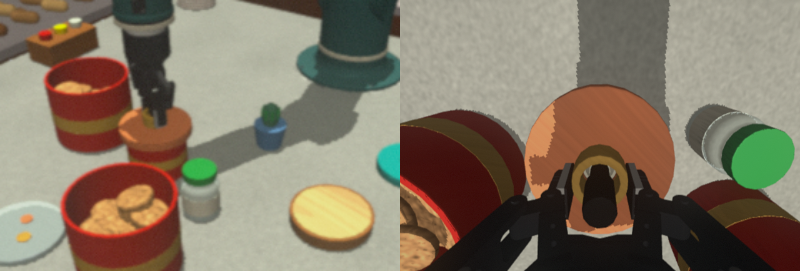

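The collar is gripped, with the fingers either side of it and the knob untouched. I'll lift straight up, slowly at first.

Emit:
{"fn": "play_rows", "kwargs": {
  "plan": [0,0,0,0,0,-2,0.4,0,0,0,0,0,-4,0.4,0,0,0,0,0,-7,0.4,0,0,0,0,0,-11,0.4,0,0,0,0,0,-16,0.4,0,0,0,0,0,-22,0.4,0,0,0,0,0,-30,0.4,0,0,0,0,0,-40,0.4,0,0,0,0,0,-50,0.4,0,0,0,0,0,-60,0.4,0,0,0,0,0,-70,0.4,0,0,0,0,0,-80,0.4,0,0,0,0,0,-90,0.4,0,0,0,0,0,-98,0.4,0,0,0,0,0,-104,0.4,0,0,0,0,0,-108,0.4,0,0,0,0,0,-110,0.4,0,0,0,0,0,-110,0.4,0,0,0,0,0,-110,0.4,0,0,0,0,0,-110,0.4]
}}

```text
clock: 17.7
position: [0.6002, -0.1305, 0.2122]
tool_rot: [-0.627, -3.078, 0.0]
force: [-1.5, -0.4, -2.5]
gripper_width: 0.486
grip_force: 60.8
```

```bash
python3 chk.py c5.png; python3 -c "
from h import *
P=cloud(cam('scene')); q=P[(np.hypot(P[...,0]-.6,P[...,1]+.13)<.075)&(P[...,2]>.07)&(P[...,2]<.16)]; print(np.histogram(q[:,2],9,(.07,.16))); k=q[q[:,2]>.125]; print(k.max(0),k.mean(0))"
```

```text
17.7 0.48648287024183334 60.804766304790974 [ 0.04656486 -0.01728963  0.02520163] [-1.46822767 -0.35171969 -2.5336575 ]
shift mm [-0.1  0.  84.2] turn [-0.0002 -0.0002  0.    ] pos [ 0.6002 -0.1305  0.2122] F [-1.5 -0.4 -2.5] x,y axes [-0.92   0.391  0.   ] [ 0.391  0.92  -0.   ]
scene 1127 cover z 0.209 tilt [-0.0116 -0.0094  0.2089] ctr [ 0.602  -0.1296  0.2087]
wrist 28664 cover z 0.2095 tilt [-0.0009  0.0008  0.2093] ctr [ 0.5984 -0.1297  0.2092]
(array([137, 114, 815,  31,  20,  26,  31,  28,  30]), array([0.07, 0.08, 0.09, 0.1 , 0.11, 0.12, 0.13, 0.14, 0.15, 0.16]))
[ 0.61151279 -0.11829182  0.15332307] [ 0.60468729 -0.12596903  0.14146239]
```

View pics/c5.png

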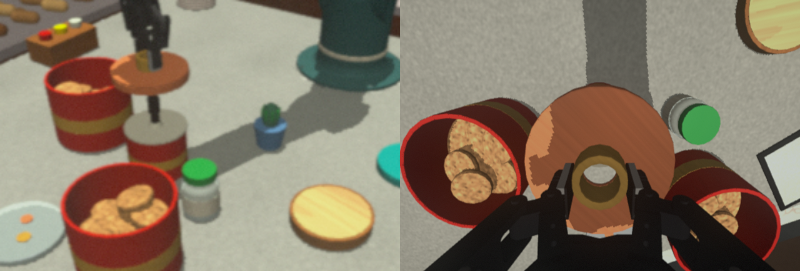

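The cover is raised 109 mm and level. The white lid stays seated in the tin, with its knob top at about 153 mm. Handing in.

```bash
python3 -c "
from cell import bot
print(bot.job_done())"
```

```text
the job is handed in; nothing more can be done
None
```

I handed the job in at about 18 s: the inner lid is seated in the smallest tin, and the gripper holds the copper cover level, 109 mm above its nested place; no verdict came back.

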